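# Lever open the brush-head case with the spatula

### The job

Pick up the cream spatula, put its blade into the slot of the hinged case and lever the cover up until it stands open by about 60 degrees; use the blade, do not touch the cover with the fingers. Then lay the spatula down on the ledge again, clear of the case. Leave the frosted cup standing where it is.

Things in the scene. Friction and masses are not known exactly. Their poses are not given: they have to be found in the camera images.
- spatula_grip (a point): Cream spatula: white plastic handle 90 long, 20 wide, 20 high, flat thin steel blade ahead of it. Lies loose in the front row, left, middle or right (swapped with a manual toothbrush and a black comb), blade roughly away from the robot. Point: the handle's centre, 10 above the ledge; x along the handle to the blade, z up.
- spatula_tip (a point): End of the spatula's blade, mid-thickness, 125 ahead of the handle's centre, same axes and height. The blade sticks out of the middle of the handle's end: 80 long, 18 wide, 2.5 thick, flat, in line.
- spatula: The same spatula, 65 to 105 g; origin at the centre of the handle's underside, same axes.
- case_slot (a point): Slot of the brush-head case: a fixed, hollow, rectangular white box 90 deep, 110 wide, 50 high, steel hinge along its far top edge; left or right, swapped with a rounded soap box with a knob. Slot: 70 wide, 18 high (32 to 50 above the ledge), in the front wall, 5 thick, under the cover; empty behind it. Point: its centre, on the wall's outer face, 41 up; x into the case, z up.
- cover_hinge (a point): Hinged cover of the case: flat white plate 102 long, 110 wide, 5 thick, no handle. Shut, its underside is 50 above the ledge and it overhangs the front wall by 12 as a lip. Point: on the hinge line, mid-width, level with the underside: 90 behind and 9 above the slot's point. Shut, x points away from the robot and z up; they turn with it.
- cover (a joint): Opening angle of the cover, rad: 0 shut, 1.57 upright, 1.9 at most. Stiff hinge: about 1 N upward under the front half moves it, and it stays where it is left.
- cup: Frosted plastic cup standing loose between the two boxes, 70 across the rim, 90 high; origin at the centre of its underside.
There are look-alikes about, which are no part of the job. What is shaped like the spatula but pink is not meant. What is shaped like the cup but yellow is not meant.

How it is judged:
By the outcome, as a careful person would: the job done as asked, in the order asked, and still so for the second after the job is handed in, with the robot touching nothing.
It also fails if it takes over 54 s, if anything falls off the work surface, if the arm or the gripper's body presses on something with over 40 N, if the wrist force passes 120 N, or if a joint passes its speed limit or range.

### The arm

A 6-joint arm with a two-finger parallel gripper is mounted at the origin on the work surface. World frame = base frame: x ahead of the robot, y to its left, z up, the work surface at z = 0. Lengths are in mm, angles in rad, forces in N, time in s.
With the tool pointing down it reaches from about 325 to 850 mm from the base axis. Payload 15.5 kg.
Tool frame: the origin (TCP) lies on the centre line of the jaws, within the pads' length; the fingertips stand 8 mm ahead of it and the grasp point (between the pads) lies 11 mm behind it; z points along the fingers, y is the line along which they close (so a half turn about z gives the same grasp; the last joint's range is limited). The gripper opens to 91 mm and grips with 3 to 60 N. Pads are 32 mm wide; open, the fingers measure 118 mm over their backs; the gripper's body (76 mm by 178 mm) begins 60 mm behind the grasp point.
Start: joints at [1.135, 0.494, 1.345, -0, 1.302, -0.096], TCP at [208.307, 589.266, 221.915] pointing down, gripper open.
Joint ranges: [-2.91, 2.91], [-0.82, 2.16], [0.22, 2.67], [-1.22, 4.37], [0.12, 2.79], [-3.08, 3.08]. Speed limits (rad/s): [1.89, 1.89, 2.57, 3.01, 3.01, 3.01].

### API

Orientations are given as a 3x3 rotation matrix whose columns are the frame's x, y, z axes.
In Python, from cell import bot, vision gives the robot as it stands. The module is installed in compiled form; this text tells all that it offers.
- The arm moves only by the tool step_arm, never from a script. Its argument "increments" is a list of rows, each a list of 3 entries, a list of its own where there are three numbers: the shift along the tool's x, y, z in m, then the turn about the tool's z in rad, then the finger opening in m, from 0 to 0.0912. In form: [[[tx, ty, tz], roll, grip], ...]. A call has 1 to 20 rows; each row shifts and turns the commanded pose from where the row before left it, along the tool's axes as they then stand; what a row does not reach is not made up. A row lasts 1/10 s, in which the tool goes at most 50 mm and 8.59 degrees, less where a joint would pass 70% of its speed; a pose out of reach is approached as far as the arm can. A call with a gripper value outside its range is refused whole. The fingers move at their own pace and stop on an object; the grip force is fixed at half the most. Time passes only in rows, so rows that do not move let the fingers close. It gives the time, the measured TCP pose, the force, the opening and the grip force at its end, in the units of the state.
- bot.observe(): the state, without advancing time (a new reading comes with each control period).
- vision.read_camera(name): name is "scene" or "top" or "wrist"; returns a dict with "image" (420x560x3 uint8, red, green, blue), "mtx" (3x3 intrinsics, pixels), "dist" ([k1, k2, p1, p2, k3] as OpenCV has them; the pictures are not rectified), "R" (3x3) and "t" (3): a world point X has camera coordinates R X + t. Camera axes: x right, y down, z forward; pixel columns grow to the right and rows downward; lengths in mm; the calibration is good to about 2 mm. A picture is of the moment at which its call begins. There is no depth.
- bot.close_job(): hands the job in; it is judged then, once.
The state is a dict: "clock": time; "joint_pos": joint angles; "dq": joint speeds; "joint_efforts": joint torques, N m; "tool_pos": TCP position; "ee_rot": TCP orientation; "force": force on the tool from outside, world axes, zero at the start; "wrist_torque": the same for the moment, N m; "finger_gap": finger opening in mm; "grip_force": force on a finger pad.
Only numpy, scipy, OpenCV 4.12 (cv2) and the standard library are available. Lean on these libraries where they do the work, as an engineer would, in place of code of your own. Each camera call takes 0.05 s, during which the arm holds its last target. There are 200 camera calls.

## Working session

There is one attempt and no reset: what is moved stays moved. The work goes in short steps, Python scripts to look and compute and a tool call to move; the robot and the scene stay as the last step left them, time stands still between calls to the robot, and variables do not carry over. Pictures are saved under pics/ and viewed, at most 10 in all, crops included, and the job is handed in when it is done.

Besides the shell and the picture viewer there is one more tool, called after "Emit:" as name(argument=value, ...) on one line, values as JSON. step_arm: Moves the arm, as the interface text tells. Its arguments: {"type":"object","properties":{"increments":{"type":"array"}},"required":["increments"]}

```bash
mkdir -p pics
cat > h.py <<'E'
import numpy as np, cv2
from cell import bot, vision
def ray(c,px):
    u=cv2.undistortPoints(np.array([[px]],float),np.array(c["mtx"],float),np.array(c["dist"],float))[0,0]
    R=np.array(c["R"]);t=np.array(c["t"])
    return -R.T@t, R.T@np.array([u[0],u[1],1.])
def onz(c,px,z):
    o,d=ray(c,px); return o+d*(z-o[2])/d[2]
def proj(c,X):
    r,_=cv2.Rodrigues(np.array(c["R"],float))
    return cv2.projectPoints(np.array([X],float),r,np.array(c["t"],float),np.array(c["mtx"],float),np.array(c["dist"],float))[0][0,0]
E
python3 - <<'E'
from h import *
import pickle
for n in("scene","top"):
    c=vision.read_camera(n); pickle.dump(c,open(n+".pkl","wb"))
    cv2.imwrite(f"pics/{n}0.png",cv2.resize(c["image"][:,:,::-1],(800,600),interpolation=cv2.INTER_CUBIC))
    print(n,ray(c,(280,210)))
print(bot.observe())
E
```

```text
scene (array([1315.17434179, -231.4332725 ,  828.12250738]), array([-0.69793613,  0.18998529, -0.69050324]))
top (array([ 348.05563446,  -42.65456103, 1255.18059402]), array([ 0.17288461, -0.00208744, -0.98507118]))
{'clock': 0.1, 'joint_pos': array([ 1.13554151e+00,  4.94123375e-01,  1.34602703e+00,  4.29693630e-05,
        1.30250819e+00, -9.54904021e-02]), 'dq': array([-1.24423087e-03, -1.06409118e-03, -2.49997342e-03, -2.39837551e-04,
        5.83919938e-04, -8.59510967e-05]), 'joint_efforts': array([ 1.38133000e-03, -8.80245137e+01, -3.82544482e+01,  7.08265021e-02,
        4.83947305e-02, -2.53134584e-05]), 'tool_pos': array([208.13604184, 588.99392228, 221.41071855]), 'ee_rot': array([[-9.42829366e-01,  3.33275486e-01, -4.87014794e-04],
       [ 3.33275811e-01,  9.42828899e-01, -9.49087460e-04],
       [ 1.42864037e-04, -1.05713778e-03, -9.99999431e-01]]), 'force': array([-0.24995228, -0.02478321, -0.62142413]), 'wrist_torque': array([ 0.04290393, -0.01114776,  0.0120337 ]), 'grip_force': 0.0, 'finger_gap': 91.22554737550136}
```

View pics/scene0.png

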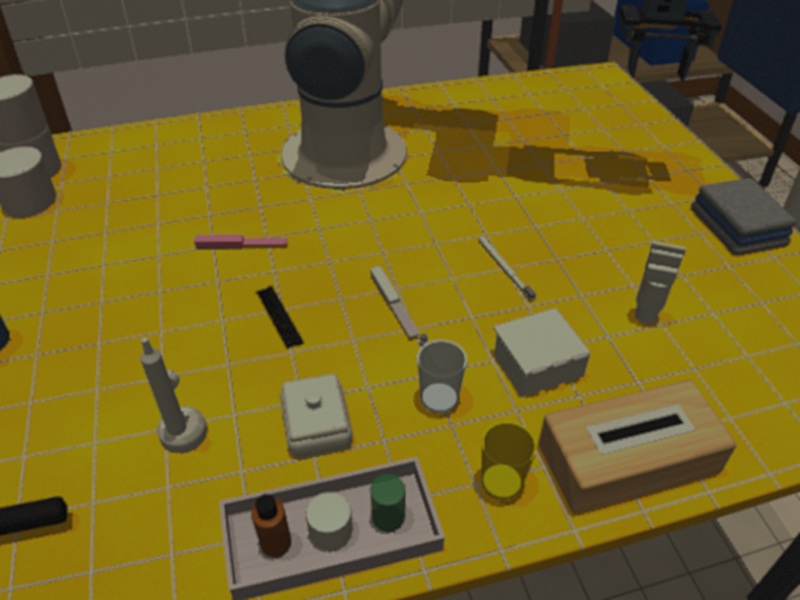

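View pics/top0.png

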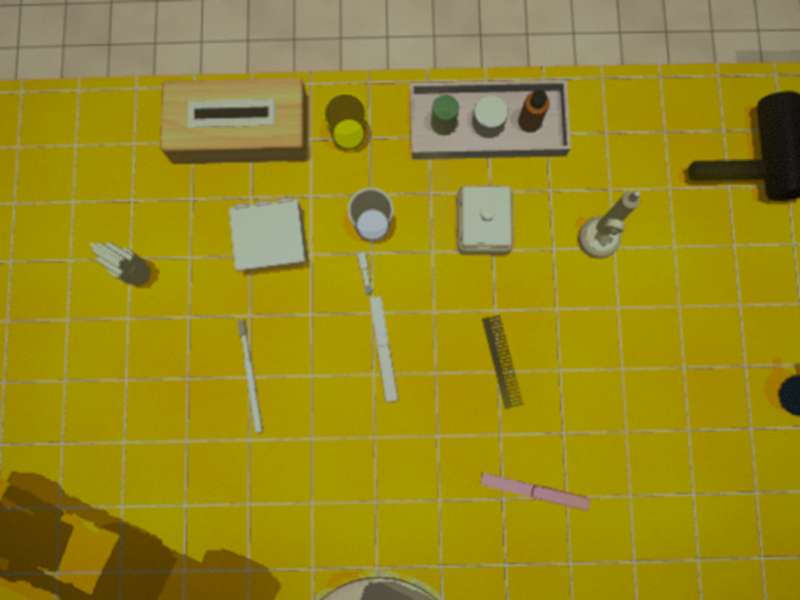

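Top view (800x600 px): candidates are the cream spatula (384,350, blade up), the pink spatula (535,490), which is the decoy, and the toothbrush (250,375). I choose the cream one in the middle. The case is at (267,235), the cup at (370,215) with a small white thing at (365,272), the yellow cup at (347,122) and the soap box at (485,218).

Run:
```python
from h import *
import pickle
c=pickle.load(open("top.pkl","rb")); im=c["image"]
hsv=cv2.cvtColor(im,cv2.COLOR_RGB2HSV)
m=((hsv[:,:,1]<90)&(hsv[:,:,2]>70)).astype(np.uint8)
m=cv2.morphologyEx(m,cv2.MORPH_OPEN,np.ones((3,3)))
n,l,st,ce=cv2.connectedComponentsWithStats(m)
for i in range(1,n):
    if st[i,4]<40 or not(150<ce[i][0]<300 and 120<ce[i][1]<310):continue
    p=np.argwhere(l==i)[:,::-1].astype(np.float32)
    r=cv2.minAreaRect(p); print(i,st[i],ce[i].round(1))
    for z in (10,55):
        print(z,[onz(c,q,z)[:2].round(1).tolist() for q in cv2.boxPoints(r)])
crop=im[125:305,150:300,::-1]
s=pickle.load(open("scene.pkl","rb"))["image"][165:285,245:425,::-1]
a=cv2.resize(crop,(500,600),interpolation=cv2.INTER_CUBIC); 
cv2.imwrite("pics/crop1.png",a)
cv2.imwrite("pics/crop2.png",cv2.resize(s,(800,533),interpolation=cv2.INTER_CUBIC))
```

```text
6 [244 132  31  36 882] [259.3 148.9]
10 [[756.1, 35.9], [754.4, -35.2], [669.1, -33.5], [670.7, 36.8]]
55 [[741.3, 33.1], [739.7, -35.4], [657.5, -33.8], [659.1, 34.0]]
8 [ 161  138   53   51 2251] [186.8 163.6]
10 [[734.5, 238.2], [746.9, 120.0], [633.8, 106.4], [621.6, 222.9]]
55 [[720.5, 228.1], [732.5, 114.1], [623.4, 101.0], [611.7, 213.3]]
11 [251 176  10  30 140] [255.2 190.2]
10 [[647.7, 23.8], [650.0, 11.2], [579.8, -1.5], [577.5, 11.0]]
55 [[636.9, 21.4], [639.1, 9.2], [571.4, -3.0], [569.2, 9.1]]
12 [259 208  19  73 609] [268.  244.1]
10 [[571.5, 6.4], [574.4, -13.5], [406.4, -37.4], [403.7, -17.9]]
55 [[563.4, 4.6], [566.2, -14.6], [404.3, -37.6], [401.7, -18.7]]
13 [167 225  16  78 382] [175.  265.5]
10 [[537.0, 218.3], [538.6, 205.9], [361.1, 177.6], [359.5, 189.8]]
55 [[530.1, 208.9], [531.7, 196.9], [360.6, 169.7], [359.1, 181.4]]
```

View pics/crop1.png

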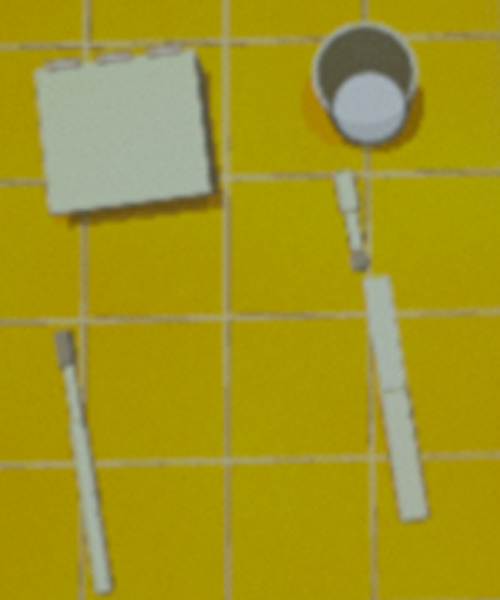

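View pics/crop2.png

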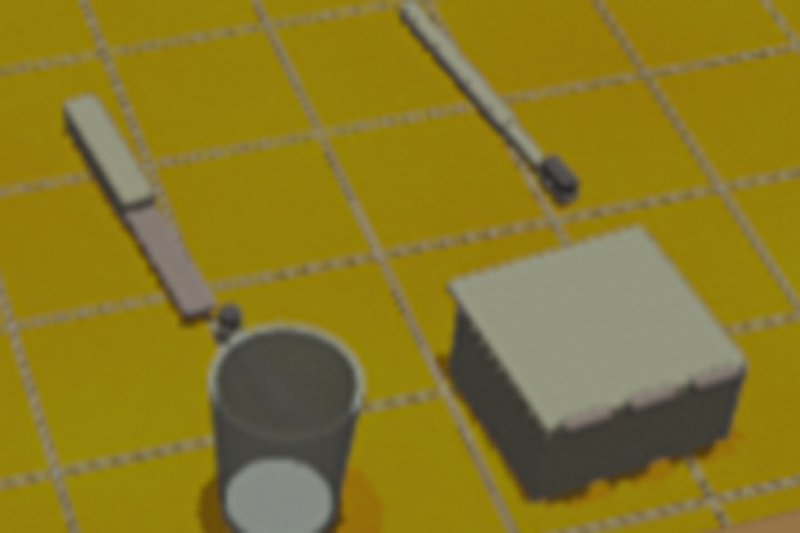

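The crops confirm it: the spatula has its steel blade at the lower end in the scene view, the toothbrush has a bristle head, and the case with its hinge knuckles is at the left.

Emit:
step_arm(increments=[[[0,0,0],-0.12,0.0912],[[0,0,0],-0.12,0.0912],[[0,0,0],-0.12,0.0912],[[0,0,0],-0.12,0.0912],[[-0.0108,-0.0399,0],0,0.06],[[-0.0108,-0.0399,0],0,0.06],[[-0.0108,-0.0399,0],0,0.06],[[-0.0108,-0.0399,0],0,0.06],[[-0.0108,-0.0399,0],0,0.06],[[-0.0108,-0.0399,0],0,0.06],[[-0.0108,-0.0399,0],0,0.06],[[-0.0108,-0.0399,0],0,0.06],[[-0.0108,-0.0399,0],0,0.06],[[-0.0108,-0.0399,0],0,0.06],[[-0.0108,-0.0399,0],0,0.06],[[-0.0108,-0.0399,0],0,0.06],[[-0.0108,-0.0399,0],0,0.06],[[-0.0108,-0.0399,0],0,0.06],[[-0.0108,-0.0399,0],0,0.06],[[-0.0108,-0.0399,0],0,0.06]])

```text
clock: 2.1
tool_pos: [468.9, -20.5, 221.8]
ee_rot: [[-0.99, -0.139, -0.0], [-0.139, 0.99, 0.0], [0.0, 0.0, -1.0]]
force: [0.9, 0.9, 0.1]
finger_gap: 60.0
grip_force: 0.0
```

Run:
```python
from h import *
c=vision.read_camera("wrist"); o=bot.observe(); print(o["tool_pos"],o["ee_rot"].round(3),o["joint_pos"].round(2),o["clock"])
cv2.imwrite("pics/w1.png",c["image"][:,:,::-1])
for X in [(469,-18.5,10),(573,-3.5,10)]: print(proj(c,X))
```

```text
[471.75173651 -25.08310211 221.99517876] [[-0.99  -0.138  0.002]
 [-0.138  0.99  -0.002]
 [-0.002 -0.002 -1.   ]] [-0.18  0.28  1.71 -0.    1.15 -1.89] 2.15
[283.33436775 181.49114855]
[283.62111464 269.26779205]
```

View pics/w1.png

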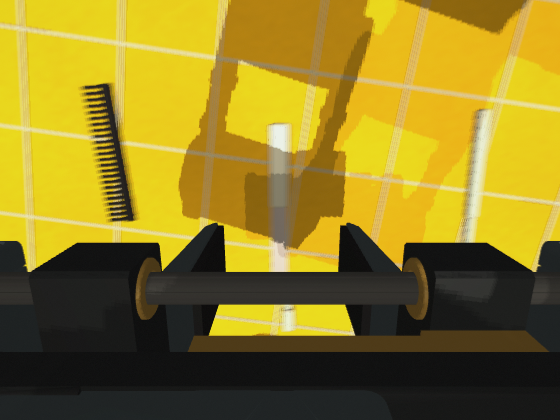

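The wrist view shows the handle's rear end at about (280,125) and its front end at about (280,207), between the fingers. I measure again now that the arm has settled.

Run:
```python
from h import *
for k in range(2): c=vision.read_camera("wrist")
o=bot.observe(); print(o["tool_pos"].round(1))
im=c["image"]; hsv=cv2.cvtColor(im,cv2.COLOR_RGB2HSV)
m=(hsv[:,:,1]<90)&(hsv[:,:,2]>70)
for r in range(115,250,8):
    q=np.where(m[r,250:330])[0]
    if len(q)>5:
        q=q+250
        print(r,q.min(),q.max(),onz(c,(q.min(),r),20)[:2].round(1),onz(c,(q.max(),r),20)[:2].round(1))
```

```text
[469.2 -20.7 221.6]
123 276 312 [409.5 -36.9] [ 4.046e+02 -3.000e-01]
131 276 311 [417.5 -35.9] [412.6  -0. ]
139 276 309 [425.6 -34.8] [421.   -0.8]
147 276 308 [433.8 -33.7] [429.2  -0.6]
155 276 307 [442.  -32.6] [ 4.376e+02 -3.000e-01]
163 276 305 [450.4 -31.5] [446.2  -1.1]
171 276 304 [458.8 -30.4] [454.8  -0.9]
179 276 303 [467.4 -29.3] [463.5  -0.7]
187 277 302 [475.9 -27.1] [ 4.723e+02 -4.000e-01]
195 277 300 [484.7 -25.9] [481.3  -1.2]
203 277 299 [493.5 -24.7] [490.3  -1. ]
211 278 298 [502.4 -22.5] [499.4  -0.7]
219 278 297 [511.4 -21.3] [ 5.086e+02 -5.000e-01]
227 278 295 [520.6 -20. ] [518.1  -1.3]
235 278 294 [530.  -18.8] [527.5  -1.1]
243 250 293 [543.7 -48.7] [537.1  -0.8]
```

Emit:
step_arm(increments=[[[0,0.0015,0.02],0,0.06],[[0,0,0.035],0,0.06],[[0,0,0.035],0,0.06],[[0,0,0.035],0,0.06],[[0,0,0.035],0,0.06],[[0,0,0.03],0,0.06],[[0,0,0.015],0,0.06],[[0,0,0.005],0,0.06],[[0,0,0],0,0.06],[[0,0,0],0,0.06]])

```text
clock: 3.25
tool_pos: [468.7, -17.0, 12.7]
ee_rot: [[-0.99, -0.14, 0.001], [-0.14, 0.99, -0.0], [-0.001, -0.0, -1.0]]
force: [0.8, 0.7, 0.6]
finger_gap: 60.0
grip_force: 0.0
```

Emit:
step_arm(increments=[[[0,-0.001,0.002],0,0.035],[[0,0,0],0,0.025],[[0,0,0],0,0.015],[[0,0,0],0,0.005],[[0,0,0],0,0.005],[[0,0,0],0,0.005],[[0,0,0],0,0.005]])

```text
clock: 3.95
tool_pos: [468.6, -18.3, 10.0]
ee_rot: [[-0.99, -0.14, 0.0], [-0.14, 0.99, -0.0], [-0.0, -0.0, -1.0]]
force: [-0.8, -0.9, 3.0]
finger_gap: 19.5
grip_force: 30.0
```

Emit:
step_arm(increments=[[[0,0,-0.01],0,0.005],[[0,0,-0.02],0,0.005],[[0,0,-0.02],0,0.005],[[0,0,-0.015],0.018,0.005],[[0,0,0],0.018,0.005],[[-0.0015,0.009,0],0,0.005],[[-0.004,0.02,0],0,0.005],[[-0.004,0.02,0],0,0.005],[[-0.004,0.02,0],0,0.005],[[-0.004,0.02,0],0,0.005],[[-0.004,0.02,0],0,0.005],[[-0.004,0.02,0],0,0.005],[[-0.004,0.02,0],0,0.005],[[-0.0005,0.009,0],0,0.005],[[0,0,0],0,0.005],[[0,0,0],0,0.005]])

```text
clock: 5.55
tool_pos: [481.4, 141.8, 74.5]
ee_rot: [[-0.995, -0.105, -0.001], [-0.105, 0.995, -0.0], [0.001, -0.0, -1.0]]
force: [-0.2, -0.2, -0.0]
finger_gap: 19.8
grip_force: 30.0
```

Run:
```python
from h import *
vision.read_camera("top");c=vision.read_camera("top");s=vision.read_camera("scene")
o=bot.observe(); print(o["tool_pos"].round(1),o["ee_rot"].round(3).tolist(),o["force"])
a=cv2.resize(c["image"][115:265,130:280,::-1],(400,400),interpolation=cv2.INTER_CUBIC)
b=cv2.resize(s["image"][165:315,245:425,::-1],(400,400),interpolation=cv2.INTER_CUBIC)
cv2.imwrite("pics/m1.png",np.hstack([a,b]))
p=o["tool_pos"];d=-o["ee_rot"][:,0]
print(proj(c,p+103*d),proj(s,p+103*d))
print(np.unravel_index(0,(1,1)))
```

```text
[481.8 141.3  74.8] [[-0.995, -0.103, -0.0], [-0.103, 0.995, -0.0], [0.0, -0.0, -1.0]] [-0.51203787 -0.15823309 -0.8105403 ]
[190.2753941  198.98143922] [359.7525551  205.03915158]
(np.int64(0), np.int64(0))
```

View pics/m1.png

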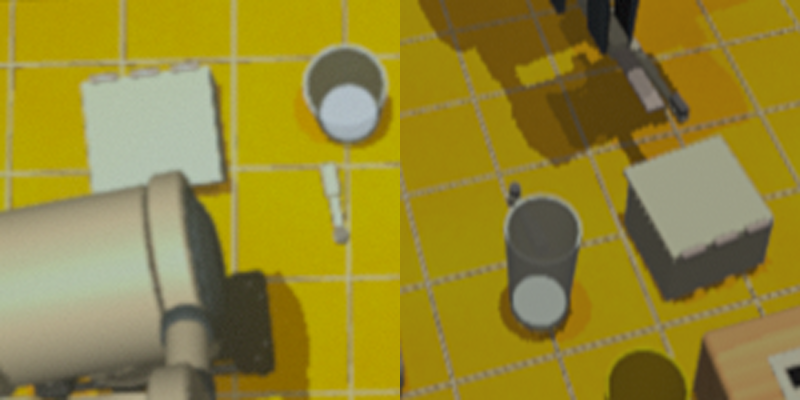

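The scene half of the picture shows the blade tip at full-image px (357,204) against a prediction of (360,205), so the hold is as assumed. I cross-check the lip corners from the scene view.

Run:
```python
from h import *
import pickle
s=pickle.load(open("scene.pkl","rb"))
for q in [(347.2,230.6),(389,216.4)]: print(onz(s,q,55).round(1))
for X in [(611.7,213.3,55),(623.4,101,55)]: print(proj(s,X).round(1))
```

```text
[633.9 105.2  55. ]
[617.  211.8  55. ]
[388.6 214.7]
[343.7 227.6]
```

Emit:
step_arm(increments=[[[0,0,0.012],0,0.005],[[0,0,0.014],0,0.005],[[0,0,0.008],0,0.005],[[0,0,0],0,0.005],[[0,0,0],0,0.005],[[-0.01,0,0],0,0.005],[[-0.015,0,0],0,0.005],[[-0.01,0,0],0,0.005],[[-0.005,0,0],0,0.005],[[-0.005,0,0],0,0.005],[[-0.005,0,0],0,0.005],[[-0.005,0,0],0,0.005],[[-0.005,0,0],0,0.005],[[0,0,0],0,0.005]])

```text
clock: 7.1
tool_pos: [542.4, 148.4, 41.0]
ee_rot: [[-0.995, -0.104, 0.001], [-0.104, 0.995, 0.0], [-0.001, 0.0, -1.0]]
force: [0.7, 0.4, -1.2]
finger_gap: 19.9
grip_force: 30.0
```

Emit:
step_arm(increments=[[[-0.006,0,0],0,0.005],[[-0.008,0,0],0,0.005],[[-0.008,0,0],0,0.005],[[-0.007,0,0],0,0.005],[[-0.003,0,0],0,0.005],[[0,0,0],0,0.005],[[0,0,0],0,0.005]])

```text
clock: 7.8
tool_pos: [573.2, 151.6, 40.8]
ee_rot: [[-0.995, -0.104, -0.0], [-0.104, 0.995, -0.0], [0.0, -0.0, -1.0]]
force: [-0.5, -0.1, -1.4]
finger_gap: 19.7
grip_force: 30.0
```

Run:
```python
from h import *
s=vision.read_camera("scene");w=vision.read_camera("wrist")
o=bot.observe(); print(o["tool_pos"].round(1),o["force"].round(1))
a=cv2.resize(s["image"][145:285,245:425,::-1],(400,400),interpolation=cv2.INTER_CUBIC)
cv2.imwrite("pics/m2.png",np.hstack([a,cv2.resize(w["image"][:,:,::-1],(400,400))]))
```

```text
[573.1 151.6  40.9] [-0.4 -0.1 -0.4]
```

View pics/m2.png

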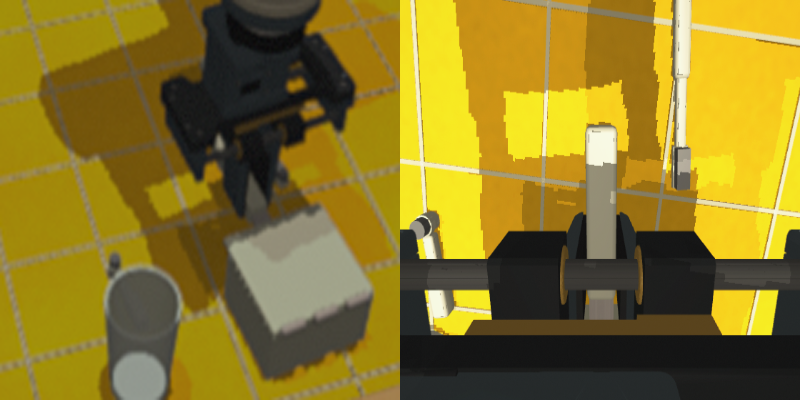

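The blade goes under the cover's lip at (255,210) in the left half, in the middle of the front edge, with no contact force. I lift now.

Emit:
step_arm(increments=[[[0,0,-0.004],0,0.005],[[0,0,-0.004],0,0.005],[[0,0,-0.004],0,0.005],[[0,0,-0.004],0,0.005],[[0,0,-0.004],0,0.005],[[0,0,-0.004],0,0.005],[[0,0,-0.004],0,0.005],[[0,0,-0.004],0,0.005],[[0,0,0],0,0.005]])

```text
clock: 8.8
tool_pos: [573.7, 151.7, 73.5]
ee_rot: [[-0.995, -0.104, 0.001], [-0.104, 0.995, 0.0], [-0.001, 0.0, -1.0]]
force: [0.3, 0.7, -0.6]
finger_gap: 19.6
grip_force: 30.0
```

Emit:
step_arm(increments=[[[0,0,-0.004],0,0.005],[[0,0,-0.005],0,0.005],[[0,0,-0.005],0,0.005],[[0,0,-0.005],0,0.005],[[0,0,-0.005],0,0.005],[[0,0,-0.005],0,0.005],[[0,0,-0.004],0,0.005],[[0,0,0],0,0.005],[[0,0,0],0,0.005]])

```text
clock: 9.7
tool_pos: [573.6, 151.6, 106.0]
ee_rot: [[-0.995, -0.104, 0.0], [-0.104, 0.995, 0.0], [-0.0, -0.0, -1.0]]
force: [0.4, -0.6, -1.1]
finger_gap: 20.0
grip_force: 30.0
```

Run:
```python
from h import *
s=vision.read_camera("scene");w=vision.read_camera("wrist")
o=bot.observe(); print(o["tool_pos"].round(1),o["force"].round(1))
a=cv2.resize(s["image"][125:285,245:425,::-1],(500,444),interpolation=cv2.INTER_CUBIC)
cv2.imwrite("pics/m3.png",np.hstack([a,cv2.resize(w["image"][:,:,::-1],(300,444))]))
```

```text
[573.5 151.6 105.8] [-0.3 -0.7 -1. ]
```

View pics/m3.png

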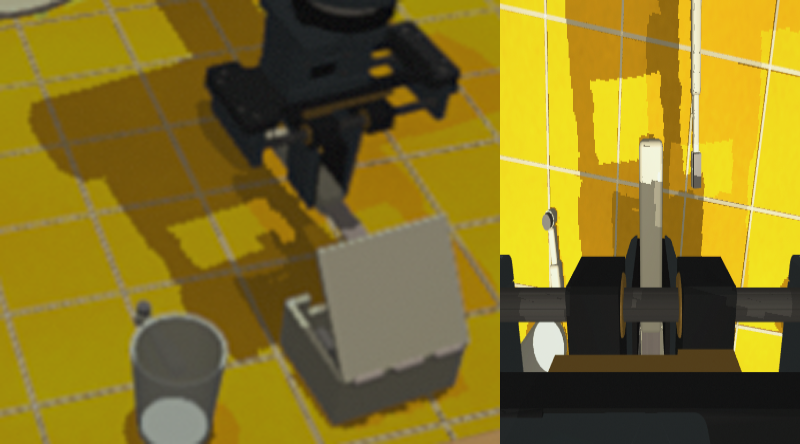

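The cover is lifting. Its free-edge corners are at panel (322,252) and (446,216). I work out the angle from those.

```bash
cat > ang.py <<'E'
from h import *
import pickle
s=pickle.load(open("scene.pkl","rb"))
def corners(th,sx=631,sy=158,yaw=.11):
    ex=np.array([np.cos(yaw),np.sin(yaw),0]);ey=np.array([-np.sin(yaw),np.cos(yaw),0]);ez=np.array([0,0,1.])
    H=np.array([sx,sy,0])+90*ex+50*ez
    u=-np.cos(th)*ex+np.sin(th)*ez; n=np.sin(th)*ex+np.cos(th)*ez
    return [proj(s,H+102*u+5*n+k*55*ey) for k in(-1,1)]
E
python3 - <<'E'
from ang import *
for d in (0,40,45,50,55,60,65,70): print(d,np.round(corners(np.radians(d)),1).tolist())
E
```

```text
0 [[344.4, 228.1], [388.1, 215.3]]
40 [[353.2, 215.0], [399.2, 201.8]]
45 [[355.0, 214.8], [401.2, 201.5]]
50 [[356.8, 215.0], [403.4, 201.6]]
55 [[358.8, 215.5], [405.7, 202.0]]
60 [[360.9, 216.5], [408.1, 202.9]]
65 [[363.1, 217.8], [410.5, 204.0]]
70 [[365.3, 219.5], [413.0, 205.6]]
```

Emit:
step_arm(increments=[[[0,0,-0.003],0,0.005],[[0,0,-0.004],0,0.005],[[0,0,-0.004],0,0.005],[[0,0,-0.003],0,0.005],[[0,0,-0.002],0,0.005],[[0,0,0],0,0.005],[[0,0,0],0,0.005]])

```text
clock: 10.5
tool_pos: [573.5, 151.6, 122.0]
ee_rot: [[-0.995, -0.104, 0.0], [-0.104, 0.995, 0.0], [-0.0, 0.0, -1.0]]
force: [0.8, -0.3, -0.9]
finger_gap: 19.9
grip_force: 30.0
```

Run:
```python
from h import *
s=vision.read_camera("scene");c=vision.read_camera("top")
o=bot.observe(); print(o["tool_pos"].round(1),o["force"].round(1))
a=cv2.resize(s["image"][165:285,325:435,::-1],(440,480),interpolation=cv2.INTER_CUBIC)
b=cv2.resize(c["image"][115:235,130:220,::-1],(360,480),interpolation=cv2.INTER_CUBIC)
cv2.imwrite("pics/m4.png",np.hstack([a,b]))
```

```text
[573.5 151.6 121.8] [-0.5  0.5 -0.9]
```

View pics/m4.png

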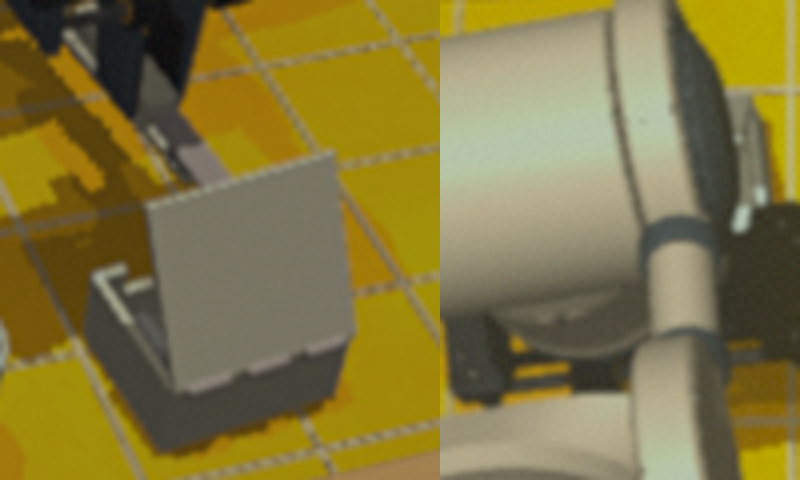

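The cover stands at about 59-60° (corners at (362,216) and (408,203) in the full image). I retract the blade and carry the spatula back.

Emit:
step_arm(increments=[[[0.004,0,0],0,0.005],[[0.01,0,0],0,0.005],[[0.02,0,0],0,0.005],[[0.025,0,0],0,0.005],[[0.025,0,0],0,0.005],[[0.02,0,0],0,0.005],[[0.016,0,0],0,0.005],[[0.002,-0.01,0],0,0.005],[[0.002,-0.025,0.005],0,0.005],[[0.002,-0.03,0.01],0,0.005],[[0.002,-0.03,0.015],0,0.005],[[0.002,-0.03,0.02],0,0.005],[[0,-0.022,0.02],0,0.005],[[0,-0.01,0.015],0,0.005],[[0,0,0.01],0,0.005],[[0,0,0],0,0.005],[[0,0,0],0,0.005]])

```text
clock: 12.3
tool_pos: [460.5, -17.6, 27.2]
ee_rot: [[-0.995, -0.105, -0.0], [-0.105, 0.995, 0.0], [0.0, 0.0, -1.0]]
force: [-0.2, -0.8, -0.3]
finger_gap: 19.7
grip_force: 30.0
```

Emit:
step_arm(increments=[[[0,0,0.006],0,0.005],[[0,0,0.005],0,0.005],[[0,0,0.003],0,0.005],[[0,0,0.002],0,0.005],[[0,0,0.0005],0,0.005],[[0,0,0],0,0.005],[[0,0,0],0,0.005]])

```text
clock: 13.0
tool_pos: [460.6, -18.1, 10.5]
ee_rot: [[-0.995, -0.104, 0.0], [-0.104, 0.995, -0.0], [-0.0, -0.0, -1.0]]
force: [-0.0, -0.4, -1.1]
finger_gap: 19.8
grip_force: 30.0
```

Release, rise clear, then back off toward the robot so the cameras can see.

Emit:
step_arm(increments=[[[0,0,0],0,0.03],[[0,0,0],0,0.04],[[0,0,0],0,0.05],[[0,0,0],0,0.06],[[0,0,0],0,0.06],[[0,0,-0.01],0,0.06],[[0,0,-0.03],0,0.06],[[0,0,-0.04],0,0.06],[[0,0,-0.04],0,0.06],[[0,0,-0.04],0,0.06],[[0,0,-0.04],0,0.06],[[0,-0.03,0],0,0.06],[[0,-0.04,0],0,0.06],[[0,-0.04,0],0,0.06],[[0,-0.04,0],0,0.06],[[0,-0.04,0],0,0.06],[[0,-0.04,0],0,0.06],[[0,-0.03,0],0,0.06],[[0,0,0],0,0.06],[[0,0,0],0,0.06]])

```text
clock: 15.0
tool_pos: [487.1, -276.7, 210.8]
ee_rot: [[-0.995, -0.103, -0.0], [-0.103, 0.995, 0.0], [0.0, 0.0, -1.0]]
force: [0.2, 1.3, -0.1]
finger_gap: 60.2
grip_force: 0.0
```

Run:
```python
from h import *
s=vision.read_camera("scene");c=vision.read_camera("top")
o=bot.observe(); print(o["tool_pos"].round(1),o["force"].round(1),o["clock"])
a=cv2.resize(s["image"][145:305,245:435,::-1],(440,440),interpolation=cv2.INTER_CUBIC)
b=cv2.resize(c["image"][115:305,140:300,::-1],(360,440),interpolation=cv2.INTER_CUBIC)
cv2.imwrite("pics/m5.png",np.hstack([a,b]))
```

```text
[ 487.2 -275.7  210.7] [-0.2  0.7 -0.1] 15.1
```

View pics/m5.png

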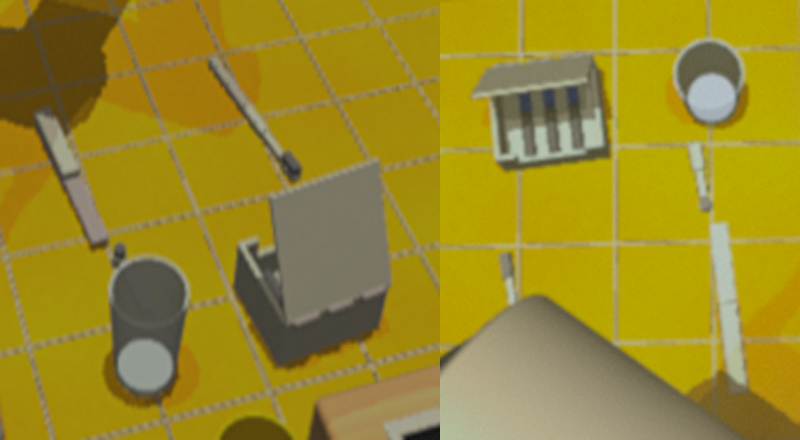

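The cover stands open, the cup is unmoved and the spatula lies at its old spot. One check of the angle from the top view: the free edge is at panel (472,96) and (588,80).

Run:
```python
import ang; from ang import *
ang.s=pickle.load(open("top.pkl","rb"))
print(ray(ang.s,(154.2,156.5)))
for d in (0,50,55,60,65,70): print(d,np.round(corners(np.radians(d),629.5,158,.104),1).tolist())
```

```text
(array([ 348.05563446,  -42.65456103, 1255.18059402]), array([ 0.27447449,  0.22623088, -0.96782239]))
0 [[213.9, 183.2], [165.4, 189.2]]
50 [[207.6, 156.8], [156.2, 163.2]]
55 [[206.9, 152.9], [155.3, 159.3]]
60 [[206.2, 148.8], [154.5, 155.2]]
65 [[205.6, 144.6], [153.8, 151.0]]
70 [[205.0, 140.3], [153.1, 146.8]]
```

```bash
python3 -c "
from cell import bot
print(bot.close_job())"
```

```text
the job is handed in; nothing more can be done
None
```

The job is handed in: the blade levered the cover open to about 59° (estimated from both camera views), the spatula lies on the ledge about where it started, clear of the case, and the frosted cup was not moved; it took about 15 s.

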